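# Torque-check the clamp screw of a viewing-head stand

### The job

Two stands on the microscopy bench each have a clamp screw with a sprung test lever on it. On the stand whose column carries the twin-eyepiece viewing head, push or pull the lever's upright knob clockwise (seen from above) until the lever bar lies over the raised dark mark on the scale plate, hold it there for a good second, then bring it back and let go, so that the screw has taken the torque without turning. Do not strain the lever far past the mark, and leave the lever of the bare stand alone.

Things in the scene. Friction and masses are not known exactly. Their poses are not given: they have to be found in the camera images.
- lever_end (a point): Centre of the upright black knob (22 mm across, 40 tall, centre 78 above the bench) ending the test lever of the viewing-head stand. Turns with the lever: x points level along the lever from knob to screw axis, 140 mm away, z up; at rest +y is the clockwise way. Bar 10 mm wide, 50 to 58 high, only bench below its outer 40 mm. Column (36 mm thick, head on top to 290 high) 195 mm from knob along x.
- test_lever (a joint): Angle of that lever on its clamp screw (rad), 0 at rest, positive clockwise from above. A spring of 1.8 N m/rad returns it to 0, so the angle shows the torque on the screw. The raised dark mark on the aluminium scale plate under the bar is at 0.35 rad (0.63 N m, about 4.5 N at the knob, which has then moved 49 mm along its arc).
- clamp_screw (a joint): Angle by which the clamp screw itself, with its scale plate, has turned in its stand (rad), 0 at the start, positive clockwise. It sticks and stays put up to about 1.1 N m (lever at 0.6 rad); beyond that it slips.
- spare_lever_end (a point): The same point, with the same axes and sizes, on the equal lever of the other stand, whose shorter column (142 mm high) is bare. A bystander, not to be moved. The two knobs are at least 200 mm apart.

How it is judged:
On the way:
1. the lever of the viewing-head stand is held still at the mark, within 0.14 rad (8 degrees) (value of joint test_lever between 0.21 and 0.49 rad and velocity of joint test_lever between -0.2 and 0.2 rad/s), for 0.7 s.
At the end, for the whole second after the job is handed in: After having been held still at the mark (0.35 rad, give or take 0.14) for 0.7 s, the lever is back within 0.07 rad of rest and still, the clamp screw is within 0.07 rad of where it started, and the knob of the bare stand's lever is within 15 mm of its start (value of joint test_lever between -0.07 and 0.07 rad and value of joint clamp_screw between -0.07 and 0.07 rad and velocity of joint test_lever between -0.1 and 0.1 rad/s and distance of spare_lever_end from where it was at the start of the episode below 0.015 m); the robot touches nothing.
It fails at once if the lever is strained far past the mark (beyond 0.56 rad) (value of joint test_lever above 0.56 rad).
It fails at once if the lever is pushed the wrong way (more than 0.2 rad anticlockwise) (value of joint test_lever below -0.2 rad).
It fails at once if the clamp screw turns (more than 0.09 rad) (not (value of joint clamp_screw between -0.09 and 0.09 rad)).
It fails at once if the bare stand's lever is moved (its knob by more than 25 mm) (distance of spare_lever_end from where it was at the start of the episode above 0.025 m).
It also fails if it takes over 35 s, if anything falls off the work surface, if the arm or the gripper's body presses on something with over 40 N, if the wrist force passes 120 N, or if a joint passes its speed limit or range.

### The arm

A 6-joint arm with a two-finger parallel gripper is mounted at the origin on the work surface. World frame = base frame: x ahead of the robot, y to its left, z up, the work surface at z = 0. Lengths are in m, angles in rad, forces in N, time in s.
With the tool pointing down it reaches from about 0.3 to 0.875 m from the base axis. Payload 6.4 kg.
Tool frame: the origin (TCP) lies at the centre of the arm's flange, where the gripper is bolted on; the fingertips stand 173 mm ahead of it and the grasp point (between the pads) lies 155 mm ahead of it; z points along the fingers, x is the direction in which the jaws open and shut, and the axes are right-handed (so a half turn about z gives the same grasp; the last joint's range is limited). The gripper opens to 85 mm and grips with 20 to 120 N. Pads are 22 mm wide; open, the fingers measure 114 mm over their backs; the gripper's body (76 mm by 85 mm) begins 54 mm behind the grasp point. The pads swing forward as they close: fully open they stand 13 mm farther back than shut.
Start: joints at [-1.318, 0.181, 1.607, -0, 1.354, -0.206], TCP at [0.255, -0.516, 0.405] pointing down, gripper open.
Joint ranges: [-2.99, 2.99], [-0.89, 2.07], [0.3, 2.58], [-1.14, 4.28], [0, 2.63], [-3.12, 3.12]. Speed limits (rad/s): [2.57, 2.57, 3.01, 3.14, 3.14, 3.14].

### API

Orientations are given as a unit quaternion [w, x, y, z].
In Python, from bench import ctrl gives the robot as it stands. The module is installed in compiled form; this text tells all that it offers.
- The arm moves only by the tool move_arm, never from a script. Its argument "moves" is a list of rows, each an object of numbers: "gripper": the opening in per cent of the stroke, from 0 (shut) to 100 (fully open); "x", "y", "z": the shift along the tool's x, y, z in cm; "roll": the turn about the tool's z in degrees. In form: [{"gripper": .., "x": .., "y": .., "z": .., "roll": ..}, ...]. A call has 1 to 5 rows; each row shifts and turns the commanded pose from where the row before left it, along the tool's axes as they then stand; what a row does not reach is not made up. A row lasts 1/8 s, in which the tool goes at most 62.5 mm and 10.7 degrees, less where a joint would pass 70% of its speed; a pose out of reach is approached as far as the arm can. A call is refused whole if a number of a shift passes 6.25 or a number of a turn 10.7, either way. A call with a gripper value outside its range is refused whole. The fingers move at their own pace and stop on an object; the grip force is fixed at half the most. Time passes only in rows, so rows that do not move let the fingers close. It gives the time, the measured TCP pose, the force and the opening at its end, in the units of the state.
- ctrl.get_obs(): the state, without advancing time (a new reading comes with each control period).
- ctrl.camera(name): name is "side" or "top" or "wrist"; returns a dict with "img" (480x640x3 uint8, red, green, blue), "fx", "fy", "cx", "cy" (pixels), "world_from_camera" (4x4, takes a point from camera to world coordinates); the wrist camera has in their place "tool_from_camera" (4x4, takes a point from camera to tool coordinates, whose origin is the TCP and whose axes are the tool frame's). Camera axes: x right, y up, looking along -z (the intrinsics and any distortion apply to the point x, -y, -z); pixel columns grow to the right and rows downward; lengths in m; the calibration is good to about 2 mm. A picture is of the moment at which its call begins: read the wrist's pose just before it. There is no depth.
- ctrl.hand_in(): hands the job in, once; it reports no verdict.
The state is a dict: "time_s": time; "q": joint angles; "dq": joint speeds; "joint_efforts": joint torques, N m; "eef_pos": TCP position; "eef_rot": TCP orientation; "wrist_force": force on the tool from outside, world axes, zero at the start; "torque": the same for the moment, N m; "opening": opening from 0.0 (shut) to 1.0 (fully open).
Only numpy, scipy, OpenCV 4.12 (cv2) and the standard library are available. Lean on these libraries where they do the work, as an engineer would, in place of code of your own. Each camera call takes 0.05 s, during which the arm holds its last target. There are 200 camera calls.

## Working session

There is one attempt and no reset: what is moved stays moved. The work goes in short steps, Python scripts to look and compute and a tool call to move; the robot and the scene stay as the last step left them, time stands still between calls to the robot, and variables do not carry over. Pictures are saved under pics/ and viewed, about 8 in all and at most 12, crops included, and the job is handed in when it is done.

Besides the shell and the picture viewer there is one more tool, called after ">>>" by a JSON object that holds its "name" and its "arguments", one argument or row to a line. move_arm: Moves the arm, as the interface text tells. Its arguments: {"type":"object","properties":{"moves":{"type":"array","items":{"type":"object","properties":{"gripper":{"type":"number"},"x":{"type":"number"},"y":{"type":"number"},"z":{"type":"number"},"roll":{"type":"number"}}}}},"required":["moves"]}

```bash
mkdir -p pics
cat > h.py <<'E'
import numpy as np,cv2
from bench import ctrl
def shot(n,f):
    c=ctrl.camera(n);cv2.imwrite('pics/'+f,c['img'][:,:,::-1]);return c
def ray(c,u,v,z,T=None):
    T=np.array(c['world_from_camera'] if T is None else T)
    d=T[:3,:3]@np.array([(u-c['cx'])/c['fx'],-(v-c['cy'])/c['fy'],-1]);o=T[:3,3]
    return o+d*(z-o[2])/d[2]
E
python3 - <<'E'
from h import *
import pickle
o=ctrl.get_obs();print(o)
C={n:shot(n,n+'0.png') for n in('top','side')}
for n in C: print({k:v for k,v in C[n].items() if k!='img'})
pickle.dump(C,open('c.pkl','wb'))
E
```

```text
{'time_s': 0.0, 'q': array([-1.31830561e+00,  1.81529721e-01,  1.60797348e+00, -1.41265244e-05,
        1.35378446e+00, -2.06291271e-01]), 'dq': array([ 0.00093399, -0.00016251, -0.00190863,  0.00065361,  0.00099711,
        0.00029718]), 'joint_efforts': array([-5.17580556e-04, -4.44875050e+01, -3.51335657e+01, -3.58419757e-04,
        9.24052438e-03,  9.27840972e-06]), 'eef_pos': array([ 0.25459896, -0.51529207,  0.40380694]), 'eef_rot': array([-5.80285896e-04,  8.49369788e-01, -5.27797542e-01, -6.17719866e-04]), 'wrist_force': array([ 0.48734879,  0.20898994, -0.61258558]), 'torque': array([-0.00285408,  0.0014877 , -0.01551548]), 'opening': 1.0065414953863205}
{'fx': 542.9419108253101, 'fy': 542.9419108253101, 'cx': 310.8631423958349, 'cy': 226.21930970359944, 'world_from_camera': array([[-0.01017605,  0.97946519, -0.20135637,  0.37566163],
       [-0.99993568, -0.010976  , -0.00285666, -0.03817789],
       [-0.00500809,  0.20131435,  0.97951389,  1.13696683],
       [ 0.        ,  0.        ,  0.        ,  1.        ]])}
{'fx': 539.059045092473, 'fy': 539.059045092473, 'cx': 326.909372086753, 'cy': 240.44603868824655, 'world_from_camera': array([[-0.70974149,  0.47877582, -0.51675984,  0.01533766],
       [-0.70441787, -0.47410268,  0.52822544,  0.58643622],
       [ 0.00790434,  0.73891837,  0.67374859,  0.86880673],
       [ 0.        ,  0.        ,  0.        ,  1.        ]])}
```

View pics/top0.png

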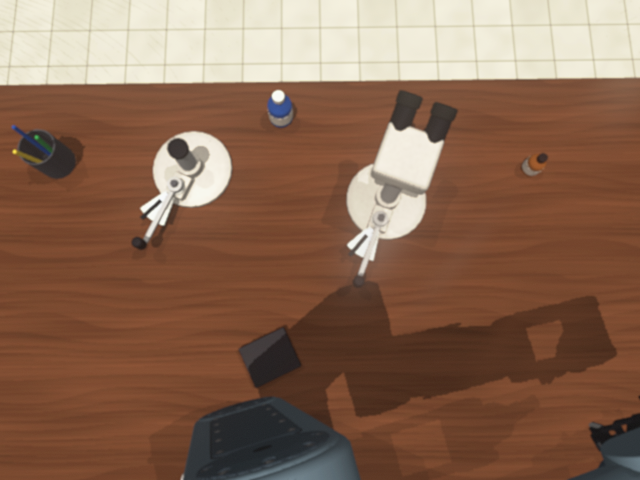

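View pics/side0.png

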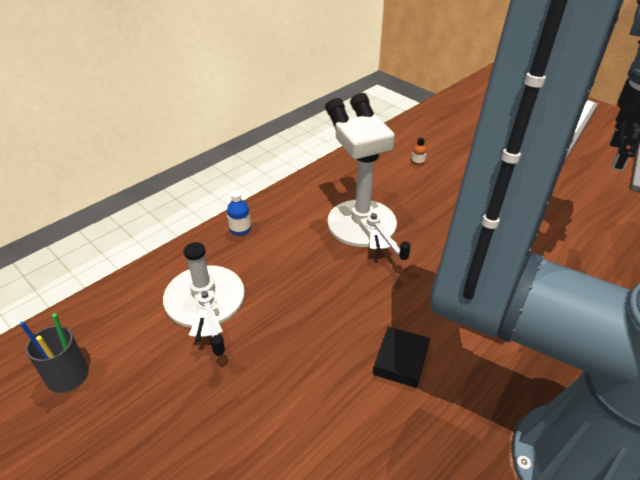

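Run:
```python
from h import *
import pickle
C=pickle.load(open('c.pkl','rb'))
t,s=C['top'],C['side']
print('knob',ray(t,360,280,.093),ray(s,404.5,249,.083))
print('screw',ray(t,381,217,.065),ray(s,374,217,.065))
print('spare',ray(t,139,242,.093),ray(s,218,344,.083))
from scipy.spatial.transform import Rotation as R
o=ctrl.get_obs();w=o['eef_rot'];print(R.from_quat(w[[1,2,3,0]]).as_matrix().round(3))
i=cv2.imread('pics/top0.png')[170:310,300:460];cv2.imwrite('pics/crop.png',cv2.resize(i,None,fx=4,fy=4,interpolation=cv2.INTER_CUBIC))
```

```text
knob [ 0.48363364 -0.12854301  0.093     ] [ 0.48269083 -0.12789939  0.083     ]
screw [ 0.61345894 -0.17701138  0.065     ] [ 0.61178838 -0.17907243  0.065     ]
spare [0.56254506 0.30107678 0.093     ] [0.5616284 0.3029627 0.083    ]
[[ 0.443 -0.897 -0.   ]
 [-0.897 -0.443  0.002]
 [-0.002 -0.    -1.   ]]
```

View pics/crop.png

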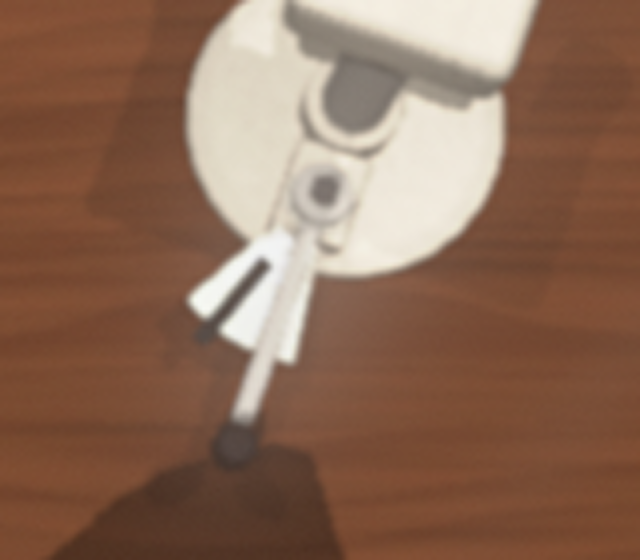

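>>> {"name": "move_arm", "arguments": {
  "moves": [
    {"gripper": 0,"roll": -8.25},
    {"gripper": 0,"roll": -8.25},
    {"gripper": 0,"roll": -8.25},
    {"gripper": 0,"roll": -8.25},
    {"gripper": 0,"y": -3}
  ]
}}

```text
validation failed for argument at $.mo...
```

>>> {"name": "move_arm", "arguments": {
  "moves": [
    {"gripper": 0,"y": -4.5},
    {"gripper": 0,"y": -4.5},
    {"gripper": 0,"y": -4.5},
    {"gripper": 0,"y": -4.5},
    {"gripper": 0,"y": -4.5}
  ]
}}

```text
validation failed for argument at $.mo...
```

>>> {"name": "move_arm", "arguments": {
  "moves": [
    {"gripper": 0,"y": -4.5},
    {"gripper": 0,"y": -4},
    {"gripper": 0,"y": -2},
    {"gripper": 0},
    {"gripper": 0}
  ]
}}

```text
validation failed for argument at $.mo...
```

```bash
cat > w.py <<'E'
from h import *
import sys
from scipy.spatial.transform import Rotation as R
K=np.array([.483,-.128]);S=np.array([.613,-.178])
o=ctrl.get_obs();M=R.from_quat(o['eef_rot'][[1,2,3,0]]).as_matrix()
print(o['time_s'],o['eef_pos'],o['opening'],o['wrist_force']);print(M.round(3))
d=np.array([*(K-o['eef_pos'][:2]),.241-o['eef_pos'][2]]);print('knob in tool, cm',(M.T@d*100).round(2))
c=shot('wrist',sys.argv[1])
T=np.eye(4);T[:3,:3]=M;T[:3,3]=o['eef_pos'];T=T@np.array(c['tool_from_camera'])
for k,z in((K,.098),(S,.065)):
    p=np.linalg.inv(T)@np.array([*k,z,1]);print('pred px',c['cx']-c['fx']*p[0]/p[2],c['cy']+c['fy']*p[1]/p[2])
E
python3 w.py w1.png
```

```text
0.1 [ 0.25459325 -0.515304    0.40387404] 0.9977486354623462 [-0.1163122  -0.05350687  0.99363321]
[[ 0.443 -0.897 -0.   ]
 [-0.897 -0.443  0.002]
 [-0.002 -0.    -1.   ]]
knob in tool, cm [-24.59 -37.63  16.34]
pred px -163.36169981230415 -486.787305369248
pred px 42.705698141724156 -663.9730671753628
```

View pics/w1.png

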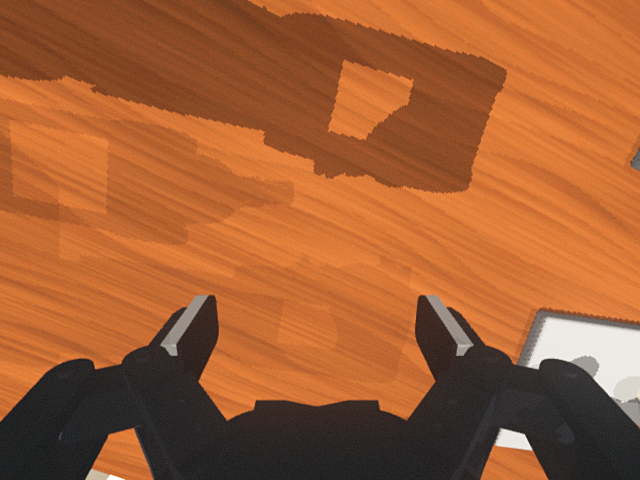

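The three move calls were rejected, probably because each row needs every field. The picture shows the open fingers over bare bench, with the stand out of view.

>>> {"name": "move_arm", "arguments": {
  "moves": [
    {"gripper": 0,"x": 0,"y": 0,"z": 0,"roll": -8.25},
    {"gripper": 0,"x": 0,"y": 0,"z": 0,"roll": -8.25},
    {"gripper": 0,"x": 0,"y": 0,"z": 0,"roll": -8.25},
    {"gripper": 0,"x": 0,"y": 0,"z": 0,"roll": -8.25},
    {"gripper": 0,"x": 0,"y": -3,"z": 0,"roll": 0}
  ]
}}

```text
time_s: 0.78
eef_pos: [0.2693, -0.4905, 0.4043]
eef_rot: [0.0, 0.964, -0.265, -0.0]
wrist_force: [-0.1, 0.2, -0.4]
opening: 0.005
```

>>> {"name": "move_arm", "arguments": {
  "moves": [
    {"gripper": 0,"x": 0,"y": -4.5,"z": 0,"roll": 0},
    {"gripper": 0,"x": 0,"y": -4.5,"z": 0,"roll": 0},
    {"gripper": 0,"x": 0,"y": -4.5,"z": 0,"roll": 0},
    {"gripper": 0,"x": 0,"y": -4.5,"z": 0,"roll": 0},
    {"gripper": 0,"x": 0,"y": -4.5,"z": 0,"roll": 0}
  ]
}}

```text
time_s: 1.4
eef_pos: [0.3854, -0.2949, 0.4045]
eef_rot: [-0.0, 0.964, -0.265, -0.0]
wrist_force: [0.3, 0.4, -0.8]
opening: -0.002
```

>>> {"name": "move_arm", "arguments": {
  "moves": [
    {"gripper": 0,"x": 0,"y": -4.5,"z": 0,"roll": 0},
    {"gripper": 0,"x": 0,"y": -3,"z": 0,"roll": 0},
    {"gripper": 0,"x": 0,"y": -2,"z": 0,"roll": 0},
    {"gripper": 0,"x": 0,"y": 0,"z": 0,"roll": 0},
    {"gripper": 0,"x": 0,"y": 0,"z": 0,"roll": 0}
  ]
}}

```text
time_s: 2.02
eef_pos: [0.4332, -0.215, 0.4046]
eef_rot: [0.0, 0.964, -0.265, -0.0]
wrist_force: [0.5, -1.0, 0.4]
opening: -0.001
```

```bash
python3 w.py w2.png
```

```text
2.025 [ 0.43319593 -0.21500406  0.40455062] -0.0009437163452172256 [ 0.46738636 -1.02421521  0.44166168]
[[ 0.86  -0.511 -0.   ]
 [-0.511 -0.86  -0.   ]
 [-0.     0.    -1.   ]]
knob in tool, cm [ -0.16 -10.03  16.35]
pred px 315.0720344854235 95.37754056289614
pred px 481.7073015669173 68.71608965733364
```

View pics/w2.png

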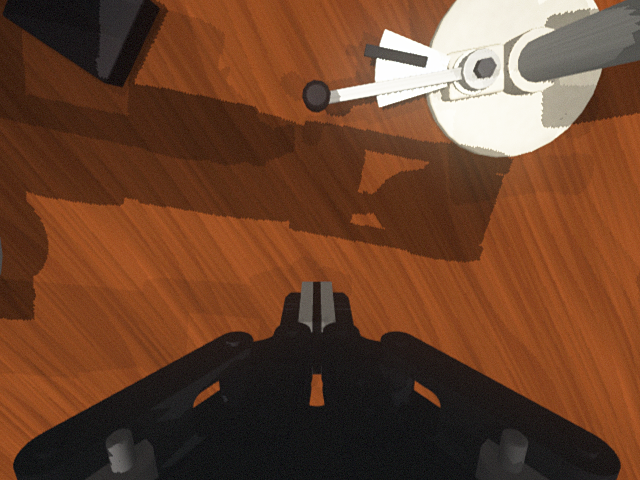

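The knob is at (316,96) and the screw at (483,68). Both are within 2 px of the prediction, so I'll go down and approach.

>>> {"name": "move_arm", "arguments": {
  "moves": [
    {"gripper": 0,"x": 0,"y": 0,"z": 4,"roll": 0},
    {"gripper": 0,"x": 0,"y": 0,"z": 4.5,"roll": 0},
    {"gripper": 0,"x": 0,"y": 0,"z": 4.5,"roll": 0},
    {"gripper": 0,"x": 0,"y": 0,"z": 2.3,"roll": 0},
    {"gripper": 0,"x": 0,"y": 0,"z": 1,"roll": 0}
  ]
}}

```text
time_s: 2.7
eef_pos: [0.4326, -0.2151, 0.2402]
eef_rot: [-0.001, 0.964, -0.266, -0.001]
wrist_force: [-0.2, -0.4, 0.8]
opening: 0.003
```

>>> {"name": "move_arm", "arguments": {
  "moves": [
    {"gripper": 0,"x": 0,"y": -2,"z": 0,"roll": 0},
    {"gripper": 0,"x": 0,"y": -2.5,"z": 0,"roll": 0},
    {"gripper": 0,"x": 0,"y": -2,"z": 0,"roll": 0},
    {"gripper": 0,"x": 0,"y": -1,"z": 0,"roll": 0},
    {"gripper": 0,"x": 0,"y": 0,"z": 0,"roll": 0}
  ]
}}

```text
time_s: 3.32
eef_pos: [0.472, -0.1503, 0.2422]
eef_rot: [0.0, 0.964, -0.264, 0.0]
wrist_force: [-0.4, -0.2, -0.5]
opening: 0.003
```

>>> {"name": "move_arm", "arguments": {
  "moves": [
    {"gripper": 0,"x": 0,"y": -0.5,"z": 0,"roll": 0},
    {"gripper": 0,"x": 0,"y": -0.5,"z": 0,"roll": 0},
    {"gripper": 0,"x": 0,"y": -0.5,"z": 0,"roll": 0},
    {"gripper": 0,"x": 0,"y": -0.5,"z": 0,"roll": 0},
    {"gripper": 0,"x": 0,"y": 0,"z": 0,"roll": 0}
  ]
}}

```text
time_s: 3.95
eef_pos: [0.4819, -0.1326, 0.2416]
eef_rot: [0.0, 0.964, -0.265, -0.0]
wrist_force: [-2.1, -1.1, 0.4]
opening: 0.002
```

```bash
python3 w.py w3.png
```

```text
3.95 [ 0.48194702 -0.13264316  0.24155379] 0.0018590704851290793 [-2.1140809  -1.08750375  0.40130322]
[[ 0.86  -0.51  -0.001]
 [-0.51  -0.86   0.   ]
 [-0.001  0.    -1.   ]]
knob in tool, cm [-0.15 -0.45  0.06]
pred px 314.0906406887199 326.77546279871433
pred px 619.9585727900363 240.84684260411805
```

View pics/w3.png

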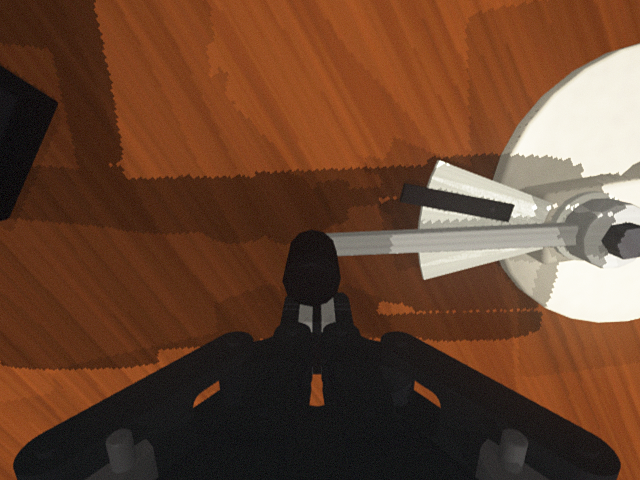

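The fingers are on the knob. The bar has turned about a third of the way to the mark, which runs from (405,192) to (512,212). About 3 cm remains.

>>> {"name": "move_arm", "arguments": {
  "moves": [
    {"gripper": 0,"x": 0,"y": -0.5,"z": 0,"roll": 0},
    {"gripper": 0,"x": 0,"y": -0.6,"z": 0,"roll": 0},
    {"gripper": 0,"x": 0,"y": -0.6,"z": 0,"roll": 0},
    {"gripper": 0,"x": 0,"y": -0.6,"z": 0,"roll": 0},
    {"gripper": 0,"x": 0,"y": -0.4,"z": 0,"roll": 0}
  ]
}}

```text
time_s: 4.62
eef_pos: [0.4959, -0.1094, 0.2417]
eef_rot: [0.0, 0.964, -0.265, -0.0]
wrist_force: [-3.8, -2.9, -0.3]
opening: -0.001
```

```bash
python3 w.py w4.png
```

```text
4.625 [ 0.49591014 -0.10942217  0.24165983] -0.0013629621273994173 [-3.75187269 -2.85653818 -0.3385383 ]
[[ 0.86 -0.51 -0.  ]
 [-0.51 -0.86 -0.  ]
 [-0.    0.   -1.  ]]
knob in tool, cm [-0.16  2.26  0.07]
pred px 313.64361661843265 385.7285739084582
pred px 603.978558390716 295.0024927824708
```

View pics/w4.png

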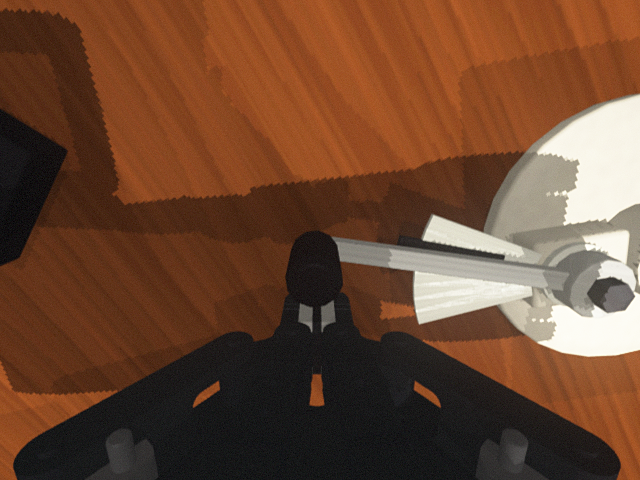

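The bar is almost over the mark. I'll push 4 mm more and hold.

>>> {"name": "move_arm", "arguments": {
  "moves": [
    {"gripper": 0,"x": 0,"y": -0.2,"z": 0,"roll": 0},
    {"gripper": 0,"x": 0,"y": -0.2,"z": 0,"roll": 0},
    {"gripper": 0,"x": 0,"y": 0,"z": 0,"roll": 0},
    {"gripper": 0,"x": 0,"y": 0,"z": 0,"roll": 0},
    {"gripper": 0,"x": 0,"y": 0,"z": 0,"roll": 0}
  ]
}}

```text
time_s: 5.3
eef_pos: [0.4978, -0.1065, 0.2417]
eef_rot: [0.0, 0.964, -0.265, 0.0]
wrist_force: [-2.0, -3.3, -1.4]
opening: -0.002
```

>>> {"name": "move_arm", "arguments": {
  "moves": [
    {"gripper": 0,"x": 0,"y": 0,"z": 0,"roll": 0},
    {"gripper": 0,"x": 0,"y": 0,"z": 0,"roll": 0},
    {"gripper": 0,"x": 0,"y": 0,"z": 0,"roll": 0},
    {"gripper": 0,"x": 0,"y": 0,"z": 0,"roll": 0},
    {"gripper": 0,"x": 0,"y": 0,"z": 0,"roll": 0}
  ]
}}

```text
time_s: 5.92
eef_pos: [0.4979, -0.1064, 0.2418]
eef_rot: [0.0, 0.964, -0.265, 0.0]
wrist_force: [-1.6, -4.6, -0.7]
opening: 0.001
```

>>> {"name": "move_arm", "arguments": {
  "moves": [
    {"gripper": 0,"x": 0,"y": 0,"z": 0,"roll": 0},
    {"gripper": 0,"x": 0,"y": 0,"z": 0,"roll": 0},
    {"gripper": 0,"x": 0,"y": 0,"z": 0,"roll": 0},
    {"gripper": 0,"x": 0,"y": 0,"z": 0,"roll": 0},
    {"gripper": 0,"x": 0,"y": 0,"z": 0,"roll": 0}
  ]
}}

```text
time_s: 6.55
eef_pos: [0.4978, -0.1064, 0.2418]
eef_rot: [0.0, 0.964, -0.265, 0.0]
wrist_force: [-1.2, -4.9, -0.7]
opening: -0.0
```

```bash
python3 w.py w5.png
```

```text
6.55 [ 0.49784803 -0.10637423  0.24175029] -0.00033795535162218734 [-1.19734536 -4.94279774 -0.74555941]
[[ 0.86  -0.511  0.   ]
 [-0.511 -0.86  -0.   ]
 [ 0.     0.    -1.   ]]
knob in tool, cm [-0.17  2.62  0.07]
pred px 313.3110680741024 393.00641464267017
pred px 601.520785644298 301.6761619438402
```

View pics/w5.png

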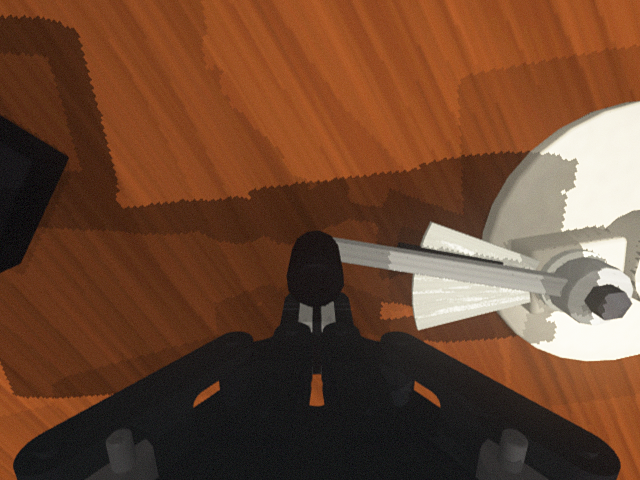

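The bar covers nearly all of the mark, with only a thin dark sliver showing from parallax. Knob travel is about 48 mm and the force about 5 N, so the lever is near 0.34 rad, and it was held for over 1.2 s. Now I'll bring it back gently.

>>> {"name": "move_arm", "arguments": {
  "moves": [
    {"gripper": 0,"x": 0,"y": 0.5,"z": 0,"roll": 0},
    {"gripper": 0,"x": 0,"y": 0.7,"z": 0,"roll": 0},
    {"gripper": 0,"x": 0,"y": 0.7,"z": 0,"roll": 0},
    {"gripper": 0,"x": 0,"y": 0.7,"z": 0,"roll": 0},
    {"gripper": 0,"x": 0,"y": 0.7,"z": 0,"roll": 0}
  ]
}}

```text
time_s: 7.22
eef_pos: [0.4808, -0.1351, 0.2418]
eef_rot: [-0.0, 0.964, -0.265, 0.0]
wrist_force: [0.8, -1.9, -0.7]
opening: -0.003
```

>>> {"name": "move_arm", "arguments": {
  "moves": [
    {"gripper": 0,"x": 0,"y": 0.6,"z": 0,"roll": 0},
    {"gripper": 0,"x": 0,"y": 0.5,"z": 0,"roll": 0},
    {"gripper": 0,"x": 0,"y": 0.5,"z": 0,"roll": 0},
    {"gripper": 0,"x": 0,"y": 0.5,"z": 0,"roll": 0},
    {"gripper": 0,"x": 0,"y": 1,"z": 0,"roll": 0}
  ]
}}

```text
time_s: 7.85
eef_pos: [0.4649, -0.1615, 0.2417]
eef_rot: [-0.0, 0.964, -0.265, -0.0]
wrist_force: [-0.4, -0.5, -0.5]
opening: 0.003
```

>>> {"name": "move_arm", "arguments": {
  "moves": [
    {"gripper": 0,"x": 0,"y": 2,"z": 0,"roll": 0},
    {"gripper": 0,"x": 0,"y": 2,"z": 0,"roll": 0},
    {"gripper": 0,"x": 0,"y": 2,"z": -3,"roll": 0},
    {"gripper": 0,"x": 0,"y": 0,"z": -5,"roll": 0},
    {"gripper": 0,"x": 0,"y": 0,"z": -5,"roll": 0}
  ]
}}

```text
time_s: 8.48
eef_pos: [0.4338, -0.2134, 0.3729]
eef_rot: [-0.0, 0.964, -0.265, -0.0]
wrist_force: [0.9, -1.1, 0.2]
opening: 0.001
```

>>> {"name": "move_arm", "arguments": {
  "moves": [
    {"gripper": 0,"x": 0,"y": 0,"z": -2,"roll": 0},
    {"gripper": 0,"x": 0,"y": 0,"z": 0,"roll": 0},
    {"gripper": 0,"x": 0,"y": 0,"z": 0,"roll": 0},
    {"gripper": 0,"x": 0,"y": 0,"z": 0,"roll": 0},
    {"gripper": 0,"x": 0,"y": 0,"z": 0,"roll": 0}
  ]
}}

```text
time_s: 9.1
eef_pos: [0.4343, -0.2128, 0.3906]
eef_rot: [-0.0, 0.964, -0.265, -0.001]
wrist_force: [0.4, 0.2, 0.3]
opening: -0.006
```

```bash
python3 w.py w6.png
```

```text
9.1 [ 0.43427769 -0.21279352  0.3905736 ] -0.005829205409600426 [0.40195329 0.20239409 0.31387989]
[[ 0.86  -0.511 -0.002]
 [-0.511 -0.86   0.001]
 [-0.002 -0.    -1.   ]]
knob in tool, cm [-0.11 -9.77 14.96]
pred px 316.011621333522 97.48863792540132
pred px 490.56204265081044 69.36936169252914
```

View pics/w6.png

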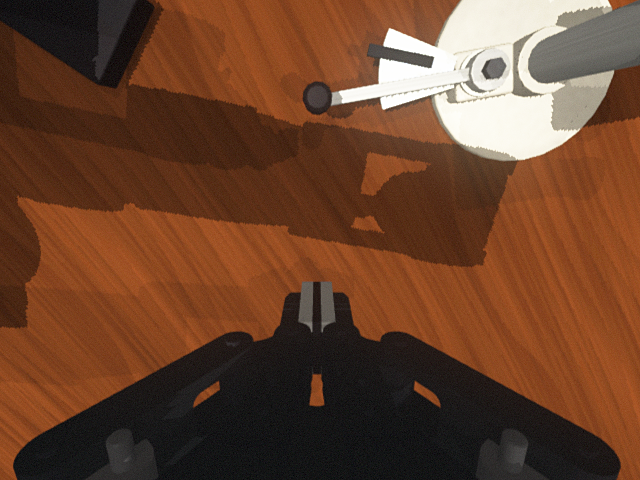

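The knob is back at (317,97), against a predicted rest position of (316,97). The scale plate looks unturned and the arm is clear.

```bash
python3 -c "
from bench import ctrl
print(ctrl.hand_in())"
```

```text
the job is handed in; nothing more can be done
None
```

I pushed the viewing-head stand's knob clockwise with the closed fingers until the bar lay over the mark. I held it there for over 1.2 s, brought it back slowly, backed off and raised the arm, then handed in at about 9 s.

- **At the mark:** knob travel was about 48 mm, so the lever was near 0.34 rad. The wrist force was about 5 N with about 1 N of noise, against the 4.5 N expected. The picture showed the bar on the mark apart from a thin dark sliver, which I put down to parallax.
- **After release:** the knob was within 1 px of its predicted rest position. The scale plate looked unturned, judged by eye only, and the wrist force was at noise level.
- **Bare stand:** the arm never went near its lever, but I did not take a closing picture of it.
- **Refused calls:** my first three move calls were refused because the rows left out some fields. They moved nothing.

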